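Fetch the fork cap from behind the cans

ROBOT

A 6-joint arm with a two-finger parallel gripper is mounted at the origin on the work surface. World frame = base frame: x ahead of the robot, y to its left, z up, the work surface at z = 0. Lengths are in mm, angles in rad, forces in N, time in s.
With the tool pointing down it reaches from about 250 to 775 mm from the base axis. Payload 4 kg.
Tool frame: the origin (TCP) lies on the mounting face of the last link; the fingertips stand robot.finger_overhang ahead of it and the grasp point (between the pads) lies 180 mm ahead of it (robot.finger_overhang is the distance from the TCP to the fingertips, in mm); z points along the fingers, y is the line along which they close (so a half turn about z gives the same grasp; the last joint's range is limited). The gripper opens to 94 mm and grips with 3 to 60 N. Pads are 16 mm wide; open, the fingers measure 119 mm over their backs; the gripper's body (75 mm by 177 mm) begins 78 mm behind the grasp point.
Start: joints at [-1.213, 0.087, 1.371, -0, 1.684, -0.103], TCP at [244.56, -492.636, 404.706] pointing down, gripper open.
Joint ranges: [-3.1, 3.1], [-0.76, 2.03], [0.27, 2.55], [-1.08, 4.22], [0.17, 2.65], [-2.57, 2.57]. Speed limits (rad/s): [2.79, 2.79, 3.14, 3.14, 3.14, 3.14].

INTERFACE

Orientations are given as a unit quaternion [w, x, y, z].
In Python, from workcell import robot gives the robot as it stands. The module is installed in compiled form; this text tells all that it offers.
- The arm moves only by the tool jog_arm, never from a script. Its argument "motion" is a list of rows, each a list of 5 numbers: the shift along the world's x, y, z in m, then the turn about the world's z in degrees, then the finger opening in m, from 0 to 0.094. In form: [[x, y, z, yaw, grip], ...]. A call has 1 to 8 rows; each row shifts and turns the commanded pose from where the row before left it; what a row does not reach is not made up. A row lasts 1/8 s, in which the tool goes at most 62.5 mm and 10.7 degrees, less where a joint would pass 70% of its speed; a pose out of reach is approached as far as the arm can. A call is refused whole if a number of a shift passes 0.0625 or a number of a turn 10.7, either way. A call with a gripper value outside its range is refused whole. The fingers move at their own pace and stop on an object; the grip force is fixed at half the most. Time passes only in rows, so rows that do not move let the fingers close. It gives the time, the measured TCP pose, the force, the opening and the grip force at its end, in the units of the state.
- robot.sense(): the state, without advancing time (a new reading comes with each control period).
- robot.get_image(name): name is "scene" or "top" or "wrist"; returns the picture (384x512x3 uint8, red, green, blue); there is no depth.
- robot.calibration(name): a dict with "intrinsics" (3x3 intrinsics, pixels), "T" (4x4, takes a point from camera to world coordinates); the wrist camera has in their place "tool_from_camera" (4x4, takes a point from camera to tool coordinates, whose origin is the TCP and whose axes are the flange's). Camera axes: x right, y up, looking along -z (the intrinsics and any distortion apply to the point x, -y, -z); pixel columns grow to the right and rows downward; lengths in mm; the calibration is good to about 2 mm. A picture is of the moment at which its call begins: read the wrist's pose just before it. calibration takes no time and is no camera call.
- robot.job_done(): hands the job in; it is judged then, once.
Trained networks look in the newest picture that a camera, given by its name, has taken for a name from the list of things; names that differ only in an ending like _2 or _b are one class to them, and where a whole thing is asked for, a point or a joint stands for the part that bears it (a point fixed in the world has none). Each returns a list of dicts, best first, with "confidence" (0 to 1); they miss things now and then, are a little off and sometimes report something else, mostly with a low value. They report only what shows in the picture. A call takes as long as a camera call. They do not tell look-alikes from the thing itself.
- robot.look_for(query, camera): "at" ([x, y, z] in mm, in world coordinates, good to about 4 mm: the middle of the surface that is visible of it).
- robot.silhouettes(query, camera): "region" (384x512 bool, what is visible of it).
- robot.landmark_of(query, camera): "at" ([x, y, z] in mm, in world coordinates, good to about 4 mm: a listed point, or the origin of a listed thing).
The state is a dict: "time": time; "qpos": joint angles; "qvel": joint speeds; "effort": joint torques, N m; "tcp_pos": TCP position; "tcp_rot": TCP orientation; "wrist_force": force on the tool from outside, world axes, zero at the start; "torque": the same for the moment, N m; "finger_gap": finger opening in mm; "gripper_force": force on a finger pad.
Only numpy, scipy, OpenCV 4.12 (cv2) and the standard library are available. Lean on these libraries where they do the work, as an engineer would, in place of code of your own. Each camera call takes 0.05 s, during which the arm holds its last target. There are 200 camera calls.

TASK

The fork cap is at the back of the steel tray, behind a spray can, a solvent tin and a grease tub. First stand all three of those on the rubber mat, then put the fork cap upright in the round parts dish, and after that put the can, the tin and the tub back upright, each exactly where it stood before. Do not knock anything over, and leave the wrench, the bottle and the socket alone.

Things in the scene. Friction and masses are not known exactly. Their poses are not given: they have to be found in the camera images.
- can: Spray can standing in the front row of the tray: upright cylinder 54 mm in diameter up to 120 mm, then a narrowing shoulder and a 32 mm wide white nozzle cap, 150 mm high in all, about 0.3 kg. Origin: centre of its underside, z up.
- tin: Rectangular solvent tin standing in the front row of the tray: 44 mm along its own x, 64 mm along its own y, 100 mm high plus a 26 mm wide, 18 mm high black screw cap on top, off centre by 15 mm towards +y (118 mm in all), about 0.35 kg. At the start its x axis points along the tray's x axis within 0.05 rad. Origin: centre of its underside, z up.
- tub: Round grease tub standing in the front row of the tray: 59 mm in diameter up to 70 mm, above it a black lid 62 mm in diameter and 18 mm high (88 mm in all), about 0.3 kg. The lid is fixed on. Origin: centre of its underside, z up.
- cap: Fork top cap, the low brass-coloured part in the tray behind the front row: it stands on a steel spigot 36 mm in diameter and 12 mm high; above that a round brass head 48 mm in diameter from 12 to 28 mm; on top a hexagon 30 mm across flats to 36 mm. About 0.12 kg. Origin: centre of its underside, z up.
- tray: Shallow dark steel tray, fixed: 190 mm along its x, 280 mm along its y, floor 4 mm thick, rim 4 mm thick, 18 mm high. Origin: centre of its underside; x points away from the robot. Can, tin and tub stand on its floor in a front row at about x = -30, y = -92, 0 and 92 mm, in an order that varies; the cap stands behind them at about x = 33 mm, y between -65 and 65 mm.
- mat: Black rubber mat on the bench, fixed, to one side of the tray, left or right: 280 mm along its x, 160 mm along its y, 4 mm thick. Origin: centre of its underside; its x axis points away from the robot. It has room for can, tin and tub in a row along its x axis at -88, 0 and +88 mm.
- dish: Round steel parts dish, fixed, on the other side of the tray: floor 4 mm thick, flat inner floor about 116 mm in diameter, rim 136 mm in outer diameter and 16 mm high. Origin: centre of its underside.
- wrench: Bystander: steel wrench 200 mm long lying on the bench beyond the tray. Leave it alone.
- bottle: Bystander: amber bottle 62 mm in diameter, 190 mm high, standing at the far right of the bench. Origin: centre of its underside. Leave it alone.
- socket: Bystander: steel deep socket, 32 mm in diameter, 45 mm high, standing on the bench between the robot and the tray. Origin: centre of its underside. Leave it alone.
Not all that is in view belongs to the job. Leave any blue look-alike of the tin alone. Of the things that look like the tub, the larger one is meant.

How it is judged (in metres and radians):
On the way, in this order (a step that is already met when the one before it is completed fails the run):
1. the can, the tin and the tub all stand upright on the mat, released and still (x of can in the frame of mat between -0.14 and 0.14 m and y of can in the frame of mat between -0.08 and 0.08 m and z of each of can, tin, tub in the frame of mat below 0.012 m and angle between each of can, tin, tub's own z axis and vertical below 0.15 rad and linear speed of each of can, tin, tub below 0.03 m/s and contact force between each of can, tin, tub and the fingers below 0.3 N and x of tin in the frame of mat between -0.14 and 0.14 m and y of tin in the frame of mat between -0.08 and 0.08 m and x of tub in the frame of mat between -0.14 and 0.14 m and y of tub in the frame of mat between -0.08 and 0.08 m), for 0.2 s.
2. the fork cap stands upright in the dish, released and still, while can, tin and tub are still on the mat (all of step 1 and horizontal distance between cap and dish below 0.045 m and z of cap in the frame of dish below 0.012 m and angle between cap's own z axis and vertical below 0.15 rad and linear speed of cap below 0.03 m/s and contact force between cap and the fingers below 0.3 N), for 0.2 s.
At the end, for the whole second after the job is handed in: The fork cap stands upright on the floor of the dish; the can, the tin and the tub each stand upright within 15 mm of where they stood at the start; all released and at rest (horizontal distance between cap and dish below 0.045 m and z of cap in the frame of dish below 0.012 m and angle between each of cap, can, tin, tub's own z axis and vertical below 0.15 rad and linear speed of each of cap, can, tin, tub below 0.03 m/s and contact force between each of cap, can, tin, tub and the fingers below 0.3 N and distance of each of can, tin, tub from where it was at the start of the episode below 0.015 m); the robot touches nothing.
It fails at once if the can, tin, tub or fork cap is tipped over (angle between any of can, tin, tub, cap's own z axis and vertical above 0.7 rad).
It fails at once if the wrench, the bottle or the socket is moved by more than 20 mm (distance of any of wrench, bottle, socket from where it was at the start of the episode above 0.02 m).
It also fails if it takes over 138 s, if anything falls off the work surface, if the arm or the gripper's body presses on something with over 40 N, if the wrist force passes 120 N, or if a joint passes its speed limit or range.

## Working session

There is one attempt and no reset: what is moved stays moved. The work goes in short steps, Python scripts to look and compute and a tool call to move; the robot and the scene stay as the last step left them, time stands still between calls to the robot, and variables do not carry over. Pictures are saved under pics/ and viewed, at most 14 in all, crops included, and the job is handed in when it is done.

Besides the shell and the picture viewer there is one more tool, called after "Emit:" as name(argument=value, ...), one argument or row to a line, values as JSON. jog_arm: Moves the arm, as the interface text tells. Its arguments: {"type":"object","properties":{"motion":{"type":"array","items":{"type":"array","items":{"type":"number"}}}},"required":["motion"]}

```bash
mkdir -p pics; cat > h.py <<'E'
from workcell import robot
import numpy as np, cv2
def save(cam,name):
    im=robot.get_image(cam); cv2.imwrite('pics/'+name,cv2.cvtColor(im,cv2.COLOR_RGB2BGR)); return im
def ray(cam,u,v):
    c=robot.calibration(cam);K=np.array(c['intrinsics']);T=np.array(c['T'])
    d=np.linalg.inv(K)@[u,v,1];d=T[:3,:3]@(d*[1,-1,-1]);return T[:3,3],d
def atz(cam,u,v,z):
    o,d=ray(cam,u,v);return o+d*(z-o[2])/d[2]
def proj(cam,p):
    c=robot.calibration(cam);K=np.array(c['intrinsics']);T=np.array(c['T'])
    q=T[:3,:3].T@(np.array(p)-T[:3,3])*[1,-1,-1];q=K@q;return q[:2]/q[2]
E
python3 - <<'E'
from h import *
print({k:v for k,v in robot.sense().items()},robot.finger_overhang)
for c in('scene','top'):
    save(c,c+'0.png');k=robot.calibration(c);print(c,{a:np.round(b,3).tolist() if not isinstance(b,str) else b for a,b in k.items()})
    for n in ('can','tin','tub','cap','tray','mat','dish','socket','bottle','wrench'):
        for f in ('look_for','landmark_of'):
            print(n,f,[(np.round(d['at']).tolist(),round(d['confidence'],2)) for d in getattr(robot,f)(n,c)])
print(robot.calibration('wrist'))
E
```

```text
{'time': 0.0, 'qpos': array([-1.21312665e+00,  8.79376563e-02,  1.37221738e+00,  1.92503700e-05,
        1.68362156e+00, -1.03095874e-01]), 'qvel': array([ 1.31792640e-04, -1.05266989e-04, -2.22519906e-03, -3.82064983e-04,
        1.69982711e-05, -3.53377933e-04]), 'effort': array([ 1.49923108e-03, -3.40173018e+01, -3.02425182e+01,  7.19998847e-02,
        3.28593620e-02, -1.54086010e-04]), 'tcp_pos': array([ 244.50913426, -492.53441471,  403.53190798]), 'tcp_rot': array([-1.08434944e-03,  9.73578234e-01,  2.28351112e-01, -1.29130581e-04]), 'wrist_force': array([-0.84373995,  1.50019481,  0.42989637]), 'torque': array([ 0.03528609, -0.02798989, -0.01226745]), 'gripper_force': 0.0, 'finger_gap': 93.98150408628544} 199.2
scene {'intrinsics': [[413.433, 0.0, 251.663], [0.0, 413.433, 195.686], [0.0, 0.0, 1.0]], 'T': [[0.758, -0.51, 0.407, 927.016], [0.652, 0.597, -0.467, -449.996], [-0.004, 0.62, 0.785, 790.376], [0.0, 0.0, 0.0, 1.0]]}
can look_for [([521.0, -44.0, 101.0], 0.71)]
can landmark_of [([505.0, -28.0, 3.0], 0.59)]
tin look_for [([531.0, 53.0, 80.0], 0.73), ([356.0, 107.0, 72.0
[... 2100 characters left out ...]

bottle look_for [([720.0, -250.0, 118.0], 0.76)]
bottle landmark_of [([731.0, -259.0, -3.0], 0.94)]
wrench look_for []
wrench landmark_of [([790.0, -1.0, -1.0], 0.72)]
{'intrinsics': array([[293.9556133 ,   0.        , 255.79482289],
       [  0.        , 293.9556133 , 189.7875061 ],
       [  0.        ,   0.        ,   1.        ]]), 'tool_from_camera': array([[ 3.21660523e-04,  9.66877960e-01,  2.55238921e-01,
         7.42047835e+01],
       [ 9.99998621e-01,  1.04852946e-04, -1.65742779e-03,
         4.02239118e-01],
       [-1.62929295e-03,  2.55239103e-01, -9.66876593e-01,
         2.09176637e+01],
       [ 0.00000000e+00,  0.00000000e+00,  0.00000000e+00,
         1.00000000e+00]])}
```

View pics/scene0.png

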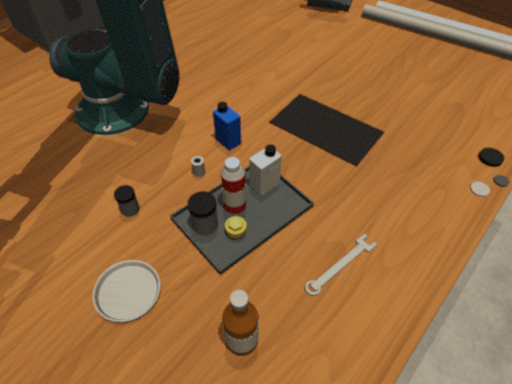

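View pics/top0.png

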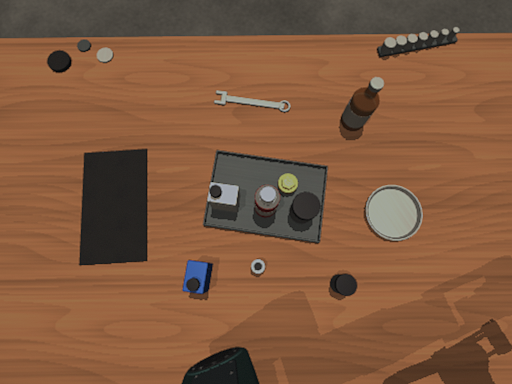

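The scene view shows the tub at (203,213), can at (233,185), tin at (265,172), cap at (235,228), mat at (326,128) and dish at (127,291). The blue tin look-alike is at (227,127) and the small tub at (126,200). The top view agrees: from the robot, the tub is right, can middle, tin left, mat far left, dish right. Next I'll fit the models to silhouettes in both views.

```bash
cat > fit.py <<'E'
from h import *
from scipy.optimize import minimize
a=np.linspace(0,2*np.pi,40,endpoint=False)
def cyl(d,z0,z1,d2=None):
    d2=d2 or d
    return np.vstack([np.c_[d/2*np.cos(a),d/2*np.sin(a),0*a+z0],np.c_[d2/2*np.cos(a),d2/2*np.sin(a),0*a+z1]])
def box(x,y,z0,z1):
    return np.array([[i*x/2,j*y/2,z] for i in(-1,1) for j in(-1,1) for z in(z0,z1)])
M={'can':[cyl(54,0,120),cyl(54,120,132,34),cyl(32,130,150)],
 'tin':[box(44,64,0,100),cyl(26,100,118)+[0,15,0]],
 'tub':[cyl(59,0,70),cyl(62,70,88)],
 'cap':[cyl(36,0,12),cyl(48,12,28),cyl(30*1.08,28,36)],
 'dish':[cyl(130,0,4),cyl(136,15,16)],'mat':[box(280,160,0,4)],'tray':[box(190,280,0,18)]}
S=4
def mask(n,p,cam):
    m=np.zeros((384*S,512*S),np.uint8);c,s=np.cos(p[3]),np.sin(p[3])
    for q in M[n]:
        w=q@np.array([[c,s,0],[-s,c,0],[0,0,1]])+p[:3]
        uv=np.array([proj(cam,x) for x in w])
        cv2.fillConvexPoly(m,cv2.convexHull(np.round((uv+.5)*S).astype(np.int32)),1)
    return m
def fit(n,p0,cams=('scene','top'),yaw=False,z=True,fresh=False):
    sil={}
    for c in cams:
        if fresh: robot.get_image(c)
        e=mask(n,np.r_[p0,0],c)
        r=[d['region'] for d in robot.silhouettes(n,c)]
        if not r: continue
        r=[cv2.resize(x.astype(np.uint8),None,fx=S,fy=S,interpolation=cv2.INTER_NEAREST) for x in r]
        sil[c]=max(r,key=lambda x:(x&e).sum()/(x|e).sum())
    p0=np.r_[p0,0.]
    idx=[0,1]+([2] if z else [])+([3] if yaw else [])
    def ful(v): p=p0.copy();p[idx]=v;return p
    sc=np.array([1,1,1,.01])[idx]
    def cost(v):
        t=0
        for c,s in sil.items():
            m=mask(n,ful(v*sc),c);t+=1-(m&s).sum()/(m|s).sum()
        return t/len(sil)
    v0=p0[idx]/sc
    r=minimize(cost,v0,method='Nelder-Mead',options=dict(initial_simplex=np.vstack([v0]+[v0+7*e for e in np.eye(len(v0))]),xatol=.1,fatol=1e-5))
    return ful(r.x*sc),r.fun
E
python3 - <<'E'
from fit import *
P=dict(can=[506,-29,4],tin=[519,67,4],tub=[495,-113,4],cap=[555,-85,4],dish=[486,-335,0],mat=[512,339,0],tray=[538,-30,0])
for n,p in P.items():
    y=n in('tin','mat','tray');z=n not in('mat','tray','dish')
    for cams in (('scene','top'),('scene',),('top',)):
        q,f=fit(n,p,cams,y,z and len(cams)==2);print(n,cams,np.round(q,3),round(f,3))
print(robot.sense()['time'])
E
```

```text
Traceback (most recent call last):
  File "fit.py", line 41, in fit
    r=minimize(cost,v0,method='Nelder-Mead',options=dict(initial_simplex=np.vstack([v0]+[v0+7*e for e in np.eye(len(v0))]),xatol=.1,fatol=1e-5))
  File "fit.py", line 38, in cost
    m=mask(n,ful(v*sc),c);t+=1-(m&s).sum()/(m|s).sum()
  File "fit.py", line 19, in mask
    uv=np.array([proj(cam,x) for x in w])
                 ~~~~^^^^^^^
  File "h.py", line 11, in proj
    c=robot.calibration(cam);K=np.array(c['intrinsics']);T=np.array(c['T'])
ValueError: time passes only in moves, steps and waits
```

```bash
python3 - <<'E'
s=open('h.py').read().replace("robot.calibration(cam)","cal(cam)").replace("def save","from functools import lru_cache\n@lru_cache\ndef cal(cam): return robot.calibration(cam)\ndef save",1)
s=s.replace("q=T[:3,:3].T@(np.array(p)-T[:3,3])*[1,-1,-1];q=K@q;return q[:2]/q[2]","q=(np.array(p)-T[:3,3])@T[:3,:3]*[1,-1,-1]@K.T;return q[...,:2]/q[...,2:]")
open('h.py','w').write(s)
f=open('fit.py').read().replace("np.array([proj(cam,x) for x in w])","proj(cam,w)");open('fit.py','w').write(f)
E
python3 - <<'E'
from fit import *
P=dict(can=[506,-29,4],tin=[519,67,4],tub=[495,-113,4],cap=[555,-85,4],dish=[486,-335,0],mat=[512,339,0],tray=[538,-30,0])
for n,p in P.items():
    y=n in('tin','mat','tray');z=n not in('mat','tray','dish')
    for cams in (('scene','top'),('scene',),('top',)):
        q,f=fit(n,p,cams,y,z and len(cams)==2);print(n,cams,np.round(q,3),round(f,3))
print(robot.sense()['time'])
E
```

```text
can ('scene', 'top') [505.905 -29.335   2.55    0.   ] 0.061
can ('scene',) [505.694 -29.031   4.      0.   ] 0.053
can ('top',) [505.95  -29.529   4.      0.   ] 0.067
tin ('scene', 'top') [ 5.18654e+02  6.57010e+01  5.00600e+00 -1.17000e-01] 0.054
tin ('scene',) [ 5.1816e+02  6.5468e+01  4.0000e+00 -1.3900e-01] 0.036
tin ('top',) [ 5.19378e+02  6.56550e+01  4.00000e+00 -1.35000e-01] 0.06
tub ('scene', 'top') [ 492.145 -115.749    2.9      0.   ] 0.061
tub ('scene',) [ 492.328 -115.763    4.       0.   ] 0.044
tub ('top',) [ 492.415 -115.3      4.       0.   ] 0.076
cap ('scene', 'top') [558.884 -83.46    3.27    0.   ] 0.057
cap ('scene',) [558.887 -84.305   4.      0.   ] 0.053
cap ('top',) [559.262 -83.308   4.      0.   ] 0.058
dish ('scene', 'top') [ 487.441 -336.119    0.       0.   ] 0.065
dish ('scene',) [ 485.689 -335.455    0.       0.   ] 0.063
dish ('top',) [ 488.894 -336.575    0.       0.   ] 0.059
mat ('scene', 'top') [5.14351e+02 3.40211e+02 0.00000e+00 6.00000e-02] 0.018
mat ('scene',) [5.13699e+02 3.39967e+02 0.00000e+00 5.40000e-02] 0.022
mat ('top',) [5.15199e+02 3.40071e+02 0.00000e+00 5.90000e-02] 0.011
tray ('scene', 'top') [ 5.33984e+02 -3.17330e+01  0.00000e+00 -1.53000e-01] 0.336
tray ('scene',) [ 5.34193e+02 -3.24830e+01  0.00000e+00 -1.71000e-01] 0.383
tray ('top',) [ 5.34118e+02 -3.14450e+01  0.00000e+00 -1.53000e-01] 0.289
3.6
```

Emit:
jog_arm(
  motion=[
    [0.015,0.03,0,7,0.094],
    [0.024,0.048,0,7,0.094],
    [0.024,0.048,0,7,0.094],
    [0.024,0.048,0,7,0.094],
    [0.024,0.048,0,7,0.094],
    [0.024,0.048,0,7,0.094],
    [0.024,0.048,0,7,0.094],
    [0.024,0.048,0,7,0.094],
  ],
)

```text
time: 4.6
tcp_pos: [428.0, -124.9, 405.0]
tcp_rot: [0.001, 0.751, 0.66, 0.0]
wrist_force: [1.4, 0.8, -0.4]
finger_gap: 94.0
gripper_force: 0.0
```

Emit:
jog_arm(
  motion=[
    [0.024,0.048,0,0,0.094],
    [0.024,0.048,0,0,0.094],
    [0.024,0.048,0,0,0.094],
    [0.019,0.0483,0,0,0.094],
    [0,0,0,0,0.094],
    [0,0,0,0,0.094],
  ],
)

```text
time: 5.35
tcp_pos: [518.4, 65.5, 404.6]
tcp_rot: [0.0, 0.752, 0.659, -0.0]
wrist_force: [-0.7, 0.7, 1.2]
finger_gap: 94.1
gripper_force: 0.0
```

Emit:
jog_arm(
  motion=[
    [0,0,-0.04,0,0.094],
    [0,0,-0.05,0,0.094],
    [0,0,-0.04,0,0.094],
    [0,0,-0.012,0,0.094],
    [0,0,0,0,0.03],
    [0,0,0,0,0.03],
    [0,0,0,0,0.03],
    [0,0,0,0,0.03],
  ],
)

```text
time: 6.35
tcp_pos: [518.9, 65.7, 263.9]
tcp_rot: [0.001, 0.752, 0.659, 0.001]
wrist_force: [-0.4, -0.1, -0.8]
finger_gap: 57.0
gripper_force: 0.0
```

Emit:
jog_arm(
  motion=[
    [0,0,0,0,0.03],
    [0,0,0,0,0.03],
    [0,0,0,0,0.03],
    [0,0,0.015,0,0.03],
    [0,0,0.03,0,0.03],
    [0,0,0.015,0,0.03],
  ],
)

```text
time: 7.1
tcp_pos: [518.8, 65.7, 324.6]
tcp_rot: [0.001, 0.752, 0.659, 0.001]
wrist_force: [0.8, -0.1, -2.0]
finger_gap: 43.9
gripper_force: 29.9
```

Emit:
jog_arm(
  motion=[
    [-0.004,0.025,0,0,0.03],
    [0,0.045,0,0,0.03],
    [0,0.045,0,0,0.03],
    [0,0.045,0,0,0.03],
    [0,0.045,0,0,0.03],
    [0,0.045,0,0,0.03],
    [0,0.025,0,0,0.03],
    [0,0,0,0,0.03],
  ],
)

```text
time: 8.1
tcp_pos: [514.3, 341.8, 322.1]
tcp_rot: [0.0, 0.752, 0.66, -0.001]
wrist_force: [-0.5, -0.2, -3.4]
finger_gap: 43.8
gripper_force: 29.9
```

Emit:
jog_arm(
  motion=[
    [0,0,-0.025,0,0.03],
    [0,0,-0.025,0,0.03],
    [0,0,-0.009,0,0.03],
    [0,0,0,0,0.03],
    [0,0,0,0,0.03],
  ],
)

```text
time: 8.72
tcp_pos: [515.0, 340.2, 264.5]
tcp_rot: [0.0, 0.753, 0.658, 0.001]
wrist_force: [-0.4, -0.8, -3.9]
finger_gap: 43.7
gripper_force: 29.9
```

Emit:
jog_arm(
  motion=[
    [0,0,-0.001,0,0.03],
    [0,0,0,0,0.07],
    [0,0,0,0,0.07],
    [0,0,0,0,0.07],
    [0,0,0,0,0.07],
    [0,0,0.045,0,0.08],
    [0,0,0.06,0,0.09],
    [0,0,0.037,0,0.094],
  ],
)

```text
time: 9.72
tcp_pos: [514.5, 340.7, 408.6]
tcp_rot: [0.001, 0.752, 0.659, 0.002]
wrist_force: [0.7, 0.3, 0.0]
finger_gap: 93.6
gripper_force: 0.0
```

Emit:
jog_arm(
  motion=[
    [-0.001,-0.035,0,0,0.094],
    [-0.001,-0.055,0,0,0.094],
    [-0.001,-0.06,0,0,0.094],
    [-0.001,-0.06,0,0,0.094],
    [-0.001,-0.06,0,0,0.094],
    [-0.001,-0.055,0,0,0.094],
    [-0.0026,-0.0445,0,0,0.094],
    [0,0,0,0,0.094],
  ],
)

```text
time: 10.72
tcp_pos: [505.7, -31.4, 404.8]
tcp_rot: [0.0, 0.754, 0.657, -0.0]
wrist_force: [0.4, 0.2, 0.6]
finger_gap: 94.0
gripper_force: 0.0
```

Emit:
jog_arm(
  motion=[
    [0,-0.0005,-0.04,0,0.094],
    [0,0,-0.05,0,0.094],
    [0,0,-0.03,0,0.094],
    [0,0,-0.008,0,0.094],
    [0,0,0,0,0.04],
    [0,0,0,0,0.04],
    [0,0,0,0,0.04],
    [0,0,0,0,0.04],
  ],
)

```text
time: 11.72
tcp_pos: [506.2, -29.4, 277.6]
tcp_rot: [0.001, 0.752, 0.659, 0.001]
wrist_force: [-0.4, -1.3, 0.0]
finger_gap: 57.8
gripper_force: 0.0
```

Emit:
jog_arm(
  motion=[
    [0,0,0,0,0.04],
    [0,0,0,0,0.04],
  ],
)

```text
time: 11.98
tcp_pos: [506.2, -29.4, 277.4]
tcp_rot: [0.001, 0.752, 0.659, 0.001]
wrist_force: [0.6, -0.9, 2.2]
finger_gap: 53.2
gripper_force: 30.0
```

Emit:
jog_arm(
  motion=[
    [0,0,0.02,0,0.04],
    [0,0,0.03,0,0.04],
    [0.01,0.02,0.02,0,0.04],
    [0.022,0.04,0,0,0.04],
    [0.024,0.04,0,0,0.04],
    [0.024,0.045,0,0,0.04],
    [0.016,0.05,0,0,0.04],
    [0,0.05,0,0,0.04],
  ],
)

```text
time: 12.98
tcp_pos: [602.6, 217.0, 344.0]
tcp_rot: [-0.001, 0.753, 0.658, -0.002]
wrist_force: [-0.6, -0.8, -4.3]
finger_gap: 53.3
gripper_force: 30.0
```

Emit:
jog_arm(
  motion=[
    [0,0.05,0,0,0.04],
    [0,0.05,0,0,0.04],
    [0,0.03,0,0,0.04],
    [0,0,0,0,0.04],
    [0,0,-0.025,0,0.04],
    [0,0,-0.03,0,0.04],
    [0,0,-0.014,0,0.04],
    [0,0,0,0,0.04],
  ],
)

```text
time: 13.98
tcp_pos: [602.0, 344.7, 277.4]
tcp_rot: [0.0, 0.753, 0.658, -0.001]
wrist_force: [-0.4, -0.6, -3.5]
finger_gap: 53.8
gripper_force: 30.0
```

Emit:
jog_arm(
  motion=[
    [0,0,-0.001,0,0.04],
    [0,0,0,0,0.072],
    [0,0,0,0,0.072],
    [0,0,0,0,0.072],
    [0,0,0,0,0.072],
    [0,0,0.045,0,0.072],
    [0,0,0.055,0,0.08],
    [0,0,0.028,0,0.094],
  ],
)

```text
time: 14.98
tcp_pos: [601.9, 345.7, 409.4]
tcp_rot: [0.001, 0.752, 0.659, 0.003]
wrist_force: [0.4, 0.9, -0.2]
finger_gap: 86.4
gripper_force: 0.0
```

Emit:
jog_arm(
  motion=[
    [-0.007,-0.03,0,0,0.094],
    [-0.013,-0.055,0,0,0.094],
    [-0.014,-0.06,0,0,0.094],
    [-0.015,-0.06,0,0,0.094],
    [-0.015,-0.06,0,0,0.094],
    [-0.015,-0.06,0,0,0.094],
    [-0.015,-0.06,0,0,0.094],
    [-0.012,-0.05,0,0,0.094],
  ],
)

```text
time: 15.98
tcp_pos: [494.9, -91.3, 405.1]
tcp_rot: [0.001, 0.753, 0.658, 0.0]
wrist_force: [0.8, 0.2, 0.5]
finger_gap: 93.9
gripper_force: 0.0
```

Emit:
jog_arm(
  motion=[
    [-0.0038,-0.0264,0,0,0.094],
    [0,0,-0.02,0,0.094],
    [0,0,-0.05,0,0.094],
    [0,0,-0.05,0,0.094],
    [0,0,-0.02,0,0.094],
    [0,0,-0.005,0,0.05],
    [0,0,0,0,0.05],
    [0,0,0,0,0.05],
  ],
)

```text
time: 16.98
tcp_pos: [492.7, -115.9, 261.5]
tcp_rot: [0.001, 0.752, 0.659, 0.001]
wrist_force: [0.4, 0.4, 0.2]
finger_gap: 67.7
gripper_force: 0.0
```

Emit:
jog_arm(
  motion=[
    [0,0,0,0,0.05],
    [0,0,0,0,0.05],
    [0,0,0,0,0.05],
  ],
)

```text
time: 17.35
tcp_pos: [492.7, -115.9, 261.3]
tcp_rot: [0.001, 0.752, 0.659, 0.001]
wrist_force: [1.4, -0.3, 5.8]
finger_gap: 61.1
gripper_force: 30.0
```

Emit:
jog_arm(
  motion=[
    [0,0,0.02,0,0.05],
    [0,0,0.03,0,0.05],
    [-0.003,0.02,0.02,0,0.05],
    [-0.006,0.04,0,0,0.05],
    [-0.007,0.05,0,0,0.05],
    [-0.007,0.05,0,0,0.05],
    [-0.007,0.05,0,0,0.05],
    [-0.008,0.05,0,0,0.05],
  ],
)

```text
time: 18.35
tcp_pos: [453.2, 145.7, 328.2]
tcp_rot: [-0.001, 0.752, 0.659, -0.001]
wrist_force: [0.9, 1.5, -2.8]
finger_gap: 61.2
gripper_force: 30.0
```

Emit:
jog_arm(
  motion=[
    [-0.008,0.05,0,0,0.05],
    [-0.008,0.05,0,0,0.05],
    [-0.007,0.05,0,0,0.05],
    [-0.005,0.04,0,0,0.05],
    [0,0,0,0,0.05],
    [0,0,-0.025,0,0.05],
    [0,0,-0.03,0,0.05],
    [0,0,-0.014,0,0.05],
  ],
)

```text
time: 19.35
tcp_pos: [425.1, 333.0, 260.4]
tcp_rot: [-0.001, 0.753, 0.658, -0.003]
wrist_force: [-15.7, -9.4, 44.6]
finger_gap: 61.5
gripper_force: 30.0
```

Emit:
jog_arm(
  motion=[
    [0,0,-0.001,0,0.05],
    [0,0,0,0,0.05],
  ],
)

```text
time: 19.6
tcp_pos: [425.8, 333.5, 260.5]
tcp_rot: [-0.0, 0.753, 0.659, -0.001]
wrist_force: [-4.2, -2.8, 4.4]
finger_gap: 61.7
gripper_force: 30.0
```

Emit:
jog_arm(
  motion=[
    [0,0,0,0,0.078],
    [0,0,0,0,0.078],
    [0,0,0,0,0.078],
    [0,0,0.04,0,0.078],
    [0,0,0.06,0,0.078],
    [0,0,0.045,0,0.074],
    [0,-0.04,0,0,0.074],
    [0,-0.06,0,0,0.074],
  ],
)

```text
time: 20.6
tcp_pos: [426.3, 234.1, 405.5]
tcp_rot: [0.001, 0.751, 0.66, 0.001]
wrist_force: [0.3, -0.8, -0.5]
finger_gap: 73.7
gripper_force: 0.0
```

Emit:
jog_arm(
  motion=[
    [0.01,-0.06,0,0,0.074],
    [0.02,-0.06,0,0,0.074],
    [0.02,-0.05,0,0,0.074],
    [0.01,-0.03,0,0,0.074],
    [0,0,0,0,0.074],
  ],
)

```text
time: 21.22
tcp_pos: [486.5, 33.1, 404.4]
tcp_rot: [0.0, 0.754, 0.657, -0.0]
wrist_force: [-0.8, 0.2, 0.7]
finger_gap: 74.0
gripper_force: 0.0
```

```bash
python3 - <<'E'
from fit import *
save('scene','s1.png');save('top','t1.png')
for n,p in dict(cap=[559,-84,4],can=[602,345,4],tin=[514,340,4],tub=[426,334,4]).items():
    q,f=fit(n,p,yaw=n=='tin');print(n,np.round(q,3),round(f,3))
s=robot.sense();print(s['time'],s['tcp_pos'])
E
```

```text
cap [559.485 -84.95    5.785   0.   ] 0.2
can [601.502 344.6     4.377   0.   ] 0.056
tin [ 5.13720e+02  3.40677e+02  4.20300e+00 -1.51000e-01] 0.075
tub [425.145 333.235   3.625   0.   ] 0.062
21.725 [485.77766214  35.60456009 404.8029899 ]
```

View pics/t1.png

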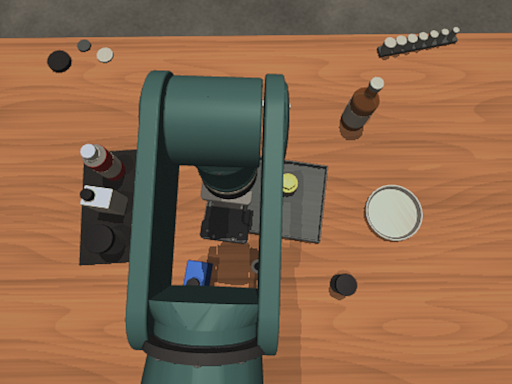

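Top view shows the can (92,155), tin (97,197) and tub (100,240) upright on the mat. The cap is untouched at (288,183). Now the cap.

Emit:
jog_arm(
  motion=[
    [0.02,-0.032,0,0,0.074],
    [0.03,-0.048,0,0,0.074],
    [0.0228,-0.0379,-0.02,0,0.074],
    [0,0,-0.05,0,0.074],
    [0,0,-0.06,0,0.074],
    [0,0,-0.04,0,0.074],
    [0,0,-0.02,0,0.074],
    [0,0,-0.0067,0,0.074],
  ],
)

```text
time: 22.72
tcp_pos: [558.2, -82.6, 206.2]
tcp_rot: [-0.001, 0.752, 0.659, -0.001]
wrist_force: [0.1, 0.3, 0.3]
finger_gap: 74.2
gripper_force: 0.0
```

Emit:
jog_arm(
  motion=[
    [0,0,0,0,0.03],
    [0,0,0,0,0.03],
    [0,0,0,0,0.03],
    [0,0,0,0,0.03],
    [0,0,0,0,0.03],
  ],
)

```text
time: 23.35
tcp_pos: [559.2, -83.0, 209.4]
tcp_rot: [0.001, 0.752, 0.659, 0.001]
wrist_force: [-0.2, 0.6, 5.2]
finger_gap: 46.8
gripper_force: 30.0
```

Emit:
jog_arm(
  motion=[
    [0,0,0.02,0,0.03],
    [0,0,0.03,0,0.03],
    [-0.008,-0.03,0.01,0,0.03],
    [-0.014,-0.05,0,0,0.03],
    [-0.014,-0.05,0,0,0.03],
    [-0.014,-0.05,0,0,0.03],
    [-0.014,-0.045,0,0,0.03],
    [-0.0075,-0.0275,0,0,0.03],
  ],
)

```text
time: 24.35
tcp_pos: [486.0, -337.4, 266.9]
tcp_rot: [-0.001, 0.753, 0.658, -0.0]
wrist_force: [0.2, -0.1, -1.6]
finger_gap: 47.6
gripper_force: 30.0
```

Emit:
jog_arm(
  motion=[
    [0,0,0,0,0.03],
    [0,0,-0.025,0,0.03],
    [0,0,-0.025,0,0.03],
    [0,0,-0.007,0,0.03],
    [0,0,-0.002,0,0.03],
    [0,0,0,0,0.03],
  ],
)

```text
time: 25.1
tcp_pos: [487.7, -335.0, 209.6]
tcp_rot: [0.001, 0.752, 0.659, 0.0]
wrist_force: [0.2, -0.6, -1.1]
finger_gap: 47.3
gripper_force: 30.0
```

Emit:
jog_arm(
  motion=[
    [0,0,-0.001,0,0.03],
    [0,0,0,0,0.066],
    [0,0,0,0,0.066],
    [0,0,0,0,0.066],
    [0,0,0,0,0.066],
    [0,0,0.04,0,0.066],
    [0,0,0.06,0,0.07],
    [0,0,0.06,0,0.08],
  ],
)

```text
time: 26.1
tcp_pos: [487.0, -335.3, 369.2]
tcp_rot: [-0.0, 0.752, 0.659, -0.0]
wrist_force: [0.8, -0.8, 0.4]
finger_gap: 76.9
gripper_force: 0.0
```

Emit:
jog_arm(
  motion=[
    [0,0.04,0.0367,0,0.08],
    [0,0.06,0,0,0.08],
    [-0.0095,0.06,0,0,0.08],
    [-0.01,0.06,0,0,0.08],
    [-0.01,0.06,0,0,0.08],
    [0,0.04,0,0,0.08],
    [0,0,0,0,0.08],
  ],
)

```text
time: 26.98
tcp_pos: [457.3, -13.3, 405.0]
tcp_rot: [0.0, 0.751, 0.66, 0.0]
wrist_force: [-0.1, 0.6, -0.2]
finger_gap: 80.1
gripper_force: 0.0
```

```bash
python3 - <<'E'
from fit import *
save('scene','s2.png');save('top','t2.png')
for n,p in dict(cap=[487,-336,4],can=[602,345,4],tin=[514,340,4],tub=[425,333,4]).items():
    q,f=fit(n,p,yaw=n=='tin');print(n,np.round(q,3),round(f,3))
s=robot.sense();print(s['time'],s['tcp_pos'],s['qpos'])
E
```

```text
cap [ 486.81  -335.669    3.939    0.   ] 0.106
can [601.906 343.565   6.596   0.   ] 0.051
tin [ 5.14257e+02  3.41175e+02  4.72300e+00 -1.56000e-01] 0.052
tub [425.604 331.608   5.734   0.   ] 0.071
27.475 [457.83263657 -16.11408678 404.58784961] [-1.59009674e-01 -1.19308324e-01  1.57451584e+00 -1.15503683e-04
  1.68656948e+00 -2.50908975e-02]
```

View pics/s2.png

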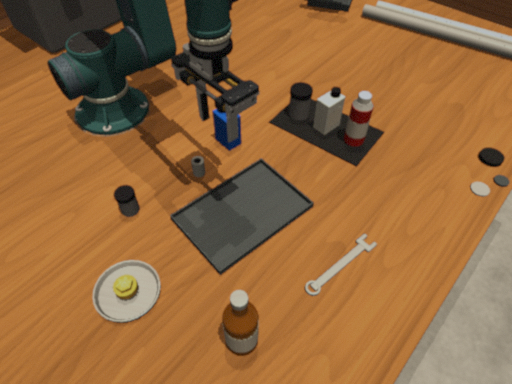

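Emit:
jog_arm(
  motion=[
    [-0.002,0.03,0,0,0.078],
    [-0.004,0.05,0,0,0.078],
    [-0.005,0.06,0,0,0.078],
    [-0.006,0.06,0,0,0.078],
    [-0.006,0.06,0,0,0.078],
    [-0.005,0.05,0,0,0.078],
    [-0.004,0.0394,0,0,0.078],
    [0,0,0,0,0.078],
  ],
)

```text
time: 28.48
tcp_pos: [425.4, 335.9, 404.0]
tcp_rot: [-0.0, 0.751, 0.66, -0.0]
wrist_force: [-0.6, 0.5, -0.3]
finger_gap: 78.2
gripper_force: 0.0
```

Emit:
jog_arm(
  motion=[
    [0,0,-0.04,0,0.078],
    [0,0,-0.05,0,0.078],
    [0,0,-0.04,0,0.078],
    [0,0,-0.014,0,0.078],
    [0,0,0,0,0.05],
    [0,0,0,0,0.05],
    [0,0,0,0,0.05],
    [0,0,0,0,0.05],
  ],
)

```text
time: 29.48
tcp_pos: [426.2, 334.3, 262.9]
tcp_rot: [0.0, 0.752, 0.659, 0.002]
wrist_force: [-1.4, -0.7, 5.9]
finger_gap: 61.5
gripper_force: 30.0
```

Emit:
jog_arm(
  motion=[
    [0,0,0.02,0,0.05],
    [0,0,0.03,0,0.05],
    [0.003,-0.02,0.02,0,0.05],
    [0.006,-0.04,0,0,0.05],
    [0.008,-0.05,0,0,0.05],
    [0.008,-0.05,0,0,0.05],
    [0.008,-0.05,0,0,0.05],
    [0.008,-0.05,0,0,0.05],
  ],
)

```text
time: 30.48
tcp_pos: [466.5, 72.4, 330.1]
tcp_rot: [-0.0, 0.752, 0.659, -0.0]
wrist_force: [0.9, 0.4, -3.0]
finger_gap: 61.4
gripper_force: 30.0
```

Emit:
jog_arm(
  motion=[
    [0.008,-0.05,0,0,0.05],
    [0.008,-0.05,0,0,0.05],
    [0.006,-0.05,0,0,0.05],
    [0.0032,-0.039,0,0,0.05],
    [0,0,0,0,0.05],
    [0,0,-0.025,0,0.05],
    [0,0,-0.03,0,0.05],
    [0,0,-0.012,0,0.05],
  ],
)

```text
time: 31.48
tcp_pos: [490.6, -114.0, 262.5]
tcp_rot: [-0.003, 0.752, 0.659, -0.002]
wrist_force: [-16.3, 2.8, 40.1]
finger_gap: 61.5
gripper_force: 30.0
```

Emit:
jog_arm(
  motion=[
    [0,0,0,0,0.05],
    [0,0,-0.001,0,0.05],
    [0,0,0,0,0.05],
  ],
)

```text
time: 31.85
tcp_pos: [492.0, -114.8, 262.9]
tcp_rot: [0.0, 0.752, 0.659, 0.0]
wrist_force: [0.4, -0.1, -3.5]
finger_gap: 61.0
gripper_force: 30.0
```

Emit:
jog_arm(
  motion=[
    [0,-0.0005,-0.001,0,0.05],
    [0,0,-0.001,0,0.05],
    [0,0,0,0,0.05],
  ],
)

```text
time: 32.22
tcp_pos: [492.0, -115.6, 262.4]
tcp_rot: [0.0, 0.752, 0.659, 0.0]
wrist_force: [-3.1, 0.3, 6.6]
finger_gap: 61.2
gripper_force: 30.0
```

Emit:
jog_arm(
  motion=[
    [0,0,0,0,0.08],
    [0,0,0,0,0.08],
    [0,0,0,0,0.08],
    [0,0,0.04,0,0.08],
    [0,0,0.06,0,0.08],
    [0,0,0.044,0,0.074],
    [0.009,0.035,0,0,0.074],
    [0.014,0.055,0,0,0.074],
  ],
)

```text
time: 33.22
tcp_pos: [515.2, -25.7, 405.7]
tcp_rot: [0.001, 0.754, 0.657, 0.001]
wrist_force: [0.6, 0.3, -0.4]
finger_gap: 74.1
gripper_force: 0.0
```

Emit:
jog_arm(
  motion=[
    [0.014,0.06,0,0,0.074],
    [0.014,0.06,0,0,0.074],
    [0.014,0.06,0,0,0.074],
    [0.014,0.06,0,0,0.074],
    [0.014,0.06,0,0,0.074],
    [0.012,0.05,0,0,0.074],
    [0.0048,0.0212,0,0,0.074],
    [0,0,0,0,0.074],
  ],
)

```text
time: 34.22
tcp_pos: [601.7, 347.3, 403.3]
tcp_rot: [-0.0, 0.752, 0.66, -0.001]
wrist_force: [0.5, -2.0, -0.0]
finger_gap: 74.1
gripper_force: 0.0
```

Emit:
jog_arm(
  motion=[
    [0,0,-0.04,0,0.074],
    [0,0,-0.05,0,0.074],
    [0,0,-0.03,0,0.074],
    [0,0,-0.008,0,0.074],
    [0,0,0,0,0.04],
    [0,0,0,0,0.04],
    [0,0,0,0,0.04],
    [0,0,0,0,0.04],
  ],
)

```text
time: 35.22
tcp_pos: [602.1, 345.8, 279.4]
tcp_rot: [0.001, 0.752, 0.659, 0.002]
wrist_force: [-0.8, 0.7, 5.7]
finger_gap: 53.5
gripper_force: 30.0
```

Emit:
jog_arm(
  motion=[
    [0,0,0.02,0,0.04],
    [0,0,0.03,0,0.04],
    [0,-0.025,0.02,0,0.04],
    [0,-0.05,0,0,0.04],
    [0,-0.05,0,0,0.04],
    [-0.01,-0.05,0,0,0.04],
    [-0.022,-0.045,0,0,0.04],
    [-0.022,-0.045,0,0,0.04],
  ],
)

```text
time: 36.22
tcp_pos: [546.4, 78.0, 346.6]
tcp_rot: [0.0, 0.753, 0.658, -0.001]
wrist_force: [0.2, -0.1, -2.9]
finger_gap: 53.7
gripper_force: 30.0
```

Emit:
jog_arm(
  motion=[
    [-0.02,-0.045,0,0,0.04],
    [-0.014,-0.04,0,0,0.04],
    [-0.008,-0.0243,0,0,0.04],
    [0,0,-0.02,0,0.04],
    [0,0,-0.03,0,0.04],
    [0,0,-0.012,0,0.04],
    [0,0,-0.004,0,0.04],
    [0,0,0,0,0.04],
  ],
)

```text
time: 37.22
tcp_pos: [505.9, -28.8, 281.4]
tcp_rot: [0.0, 0.752, 0.659, 0.0]
wrist_force: [-0.1, -0.3, -3.3]
finger_gap: 53.3
gripper_force: 30.0
```

Emit:
jog_arm(
  motion=[
    [0,0,-0.001,0,0.04],
    [0,0,-0.001,0,0.04],
    [0,0,0,0,0.04],
  ],
)

```text
time: 37.6
tcp_pos: [506.0, -28.6, 279.4]
tcp_rot: [0.001, 0.752, 0.659, 0.001]
wrist_force: [-0.8, 0.3, -1.4]
finger_gap: 53.5
gripper_force: 30.0
```

Emit:
jog_arm(
  motion=[
    [0,-0.0005,-0.001,0,0.04],
    [0,0,0,0,0.04],
  ],
)

```text
time: 37.85
tcp_pos: [505.9, -28.9, 279.4]
tcp_rot: [0.0, 0.752, 0.659, 0.001]
wrist_force: [-3.5, 1.5, 6.1]
finger_gap: 53.8
gripper_force: 30.0
```

Emit:
jog_arm(
  motion=[
    [0,0,0,0,0.08],
    [0,0,0,0,0.08],
    [0,0,0,0,0.08],
    [0,0,0,0,0.08],
    [0,0,0.03,0,0.08],
    [0,0,0.05,0,0.08],
    [0,0,0.047,0,0.08],
    [0,0.03,0,0,0.08],
  ],
)

```text
time: 38.85
tcp_pos: [506.4, -0.0, 410.0]
tcp_rot: [0.004, 0.753, 0.657, 0.003]
wrist_force: [0.3, 0.6, -0.9]
finger_gap: 80.0
gripper_force: 0.0
```

Emit:
jog_arm(
  motion=[
    [0.001,0.055,0,0,0.08],
    [0.001,0.06,0,0,0.08],
    [0.002,0.06,0,0,0.08],
    [0.002,0.06,0,0,0.08],
    [0.001,0.055,0,0,0.08],
    [0.001,0.035,0,0,0.08],
    [0.0006,0.0155,0,0,0.08],
    [0,0,0,0,0.08],
  ],
)

```text
time: 39.85
tcp_pos: [514.4, 341.6, 404.2]
tcp_rot: [0.0, 0.752, 0.659, -0.001]
wrist_force: [-0.1, 0.4, 0.4]
finger_gap: 80.0
gripper_force: 0.0
```

Emit:
jog_arm(
  motion=[
    [0,0,-0.04,0,0.08],
    [0,0,-0.05,0,0.08],
    [0,0,-0.04,0,0.08],
    [0,0,-0.012,0,0.08],
    [0,0,0,0,0.03],
    [0,0,0,0,0.03],
    [0,0,0,0,0.03],
    [0,0,0,0,0.03],
  ],
)

```text
time: 40.85
tcp_pos: [514.6, 341.6, 264.1]
tcp_rot: [0.0, 0.752, 0.659, 0.001]
wrist_force: [0.7, 0.0, 5.8]
finger_gap: 43.9
gripper_force: 29.9
```

Emit:
jog_arm(
  motion=[
    [0,0,0,0,0.03],
    [0,0,0,0,0.03],
  ],
)

```text
time: 41.1
tcp_pos: [514.6, 341.6, 264.1]
tcp_rot: [0.0, 0.752, 0.659, 0.001]
wrist_force: [0.4, -0.9, 4.4]
finger_gap: 43.8
gripper_force: 29.9
```

Emit:
jog_arm(
  motion=[
    [0,0,0.02,0,0.03],
    [0,0,0.03,0,0.03],
    [0.002,-0.025,0.01,0,0.03],
    [0.002,-0.045,0,0,0.03],
    [0,-0.045,0,0,0.03],
    [0,-0.045,0,0,0.03],
    [0,-0.045,0,0,0.03],
    [0,-0.04,0,0,0.03],
  ],
)

```text
time: 42.1
tcp_pos: [517.6, 94.9, 320.8]
tcp_rot: [-0.001, 0.752, 0.659, -0.001]
wrist_force: [-0.2, -0.5, -2.2]
finger_gap: 43.6
gripper_force: 29.9
```

Emit:
jog_arm(
  motion=[
    [0,-0.02,0,0,0.03],
    [0,-0.01,0,0,0.03],
    [0,0,0,0,0.03],
    [0,0,-0.02,0,0.03],
    [0,0,-0.025,0,0.03],
    [0,0,-0.01,0,0.03],
    [0,0,-0.003,0,0.03],
    [0,0,-0.001,0,0.03],
  ],
)

```text
time: 43.1
tcp_pos: [518.7, 66.7, 264.4]
tcp_rot: [0.0, 0.752, 0.659, 0.001]
wrist_force: [0.1, -0.2, -3.1]
finger_gap: 44.1
gripper_force: 29.9
```

Emit:
jog_arm(
  motion=[
    [0,0,-0.001,0,0.03],
    [0,0,0,0,0.03],
  ],
)

```text
time: 43.35
tcp_pos: [518.7, 66.4, 264.1]
tcp_rot: [0.001, 0.752, 0.659, 0.001]
wrist_force: [0.0, 0.3, 1.6]
finger_gap: 43.6
gripper_force: 29.9
```

Contact made; release, rise, and retreat to the start area so both cameras can see the scene.

Emit:
jog_arm(
  motion=[
    [0,0,-0.0005,0,0.03],
    [0,0,0,0,0.08],
    [0,0,0,0,0.08],
    [0,0,0,0,0.08],
    [0,0,0,0,0.08],
    [0,0,0.03,0,0.08],
    [0,0,0.05,0,0.08],
    [0,0,0.06,0,0.08],
  ],
)

```text
time: 44.35
tcp_pos: [518.0, 66.4, 402.2]
tcp_rot: [-0.001, 0.752, 0.659, -0.001]
wrist_force: [0.9, -0.2, 0.0]
finger_gap: 79.8
gripper_force: 0.0
```

Emit:
jog_arm(
  motion=[
    [-0.01,0.03,0,0,0.08],
    [-0.02,0.05,0,0,0.08],
    [-0.02,0.05,0,0,0.08],
    [-0.02,0.05,0,0,0.08],
    [-0.02,0.05,0,0,0.08],
    [-0.02,0.05,0,0,0.08],
    [0,0.02,0,0,0.08],
    [0,0,0,0,0.08],
  ],
)

```text
time: 45.35
tcp_pos: [408.4, 367.1, 401.7]
tcp_rot: [0.0, 0.752, 0.659, -0.0]
wrist_force: [0.1, -0.2, 0.2]
finger_gap: 79.9
gripper_force: 0.0
```

```bash
python3 - <<'E'
from fit import *
save('scene','s3.png');save('top','t3.png')
for n,p in dict(cap=[487,-336,4],can=[506,-29,4],tin=[518,66,4],tub=[492,-116,4]).items():
    q,f=fit(n,p,yaw=n=='tin');print(n,np.round(q,3),round(f,3))
s=robot.sense();print(s['time'],s['tcp_pos'])
E
```

```text
cap [ 487.369 -335.221    5.406    0.   ] 0.083
can [505.218 -30.057   5.717   0.   ] 0.041
tin [ 5.19226e+02  6.58990e+01  4.16600e+00 -1.53000e-01] 0.052
tub [ 490.961 -116.287    4.267    0.   ] 0.046
45.85 [408.58801677 365.82196594 402.36820577]
```

View pics/s3.png

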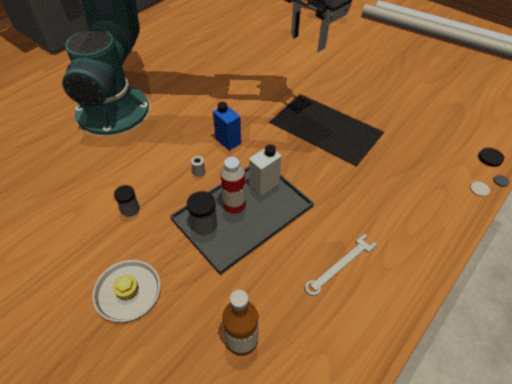

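The can (233,185), tin (265,172) and tub (203,213) stand upright within about 2 mm of where they started. The cap is in the dish at (125,288), the bystanders look unmoved, and the arm is clear.

```bash
python3 -c "
from workcell import robot
print(robot.job_done())"
```

```text
the job is handed in; nothing more can be done
None
```

The job is handed in (no verdict was returned): the fork cap stands upright in the dish, and the can, tin and tub are back upright, each measured within about 2 mm of where it started.

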